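# Load the propagator with starter blocks and set its thermostat

## Task

Lift every starter block straight up out of the black nursery tray by its white label and stand it upright on the floor of the green-rimmed propagator, with a clear gap between the blocks. When they are all in, turn the thermostat dial until its white pointer points at the green mark. Leave the bottle, the pink roll and the scoop where they are.

Things in the scene. Friction and masses are not known exactly. Their poses are not given: they have to be found in the camera images.
- nursery: Black nursery tray, fixed, 180 (x) x 250 (y) x 46 mm high; origin at the centre of its underside. Six square pockets, 59 mm wide with a floor 6 mm above the underside, centred at x = -47.5 or +47.5 mm and y = -80, 0 or +80 mm in its frame. The tray may be on the robot's left or right, with the propagator on the other side.
- propagator: Propagator base, fixed: a shallow open well with a bare metal floor inside a green rim. 200 (x) x 270 (y) mm outside, origin at the centre of its underside. The inner floor, 184 (x) x 254 (y) mm, lies 15 mm above the underside; the rim, 8 mm thick, stands 30 mm above the underside.
- thermostat: Grey thermostat box, fixed, 120 (x) x 110 (y) x 50 mm high, origin at the centre of its underside. The black dial sits on its top, on the box's vertical centre line. A ring of short black ticks and one wider green mark are printed round the dial on a white disc.
- dial (a joint): Angle of the dial in rad, 0 to 3.4, growing clockwise seen from above. At 0 its white pointer points along the box's own -x; at 1.9 it points at the green mark. Light friction: it stays where it is left.
- dial_grip (a point): Point on the dial's axis at the height to grip, 76 mm above the box's underside. The dial is a disc (72 mm diameter, 8 mm thick) with an upright grip bar 66 mm long, 16 mm thick and 32 mm high across it; the bar's top is 14 mm above this point and the disc's top is 16 mm below it. The point's x axis runs along the bar and turns with it; the white pointer line is on the -x half of the bar.
- block0_c (a point): Starter block (may be absent): a pressed-fibre brown block 56 x 56 x 40 mm high with a stiff white label, its only grip, rising from the centre of its top: 10 mm thick (along the block's x), 26 mm wide (along y), 55 mm tall, with a green stripe near its top. The point is half-way up the whole thing, 47.5 mm above its underside, so 7.5 mm above the block's top; z up. About 120 g. In a pocket the block's top is level with the tray's top and there is 1.5 mm of play on each side.
- block1_c (a point): Starter block (may be absent): a pressed-fibre brown block 56 x 56 x 40 mm high with a stiff white label, its only grip, rising from the centre of its top: 10 mm thick (along the block's x), 26 mm wide (along y), 55 mm tall, with a green stripe near its top. The point is half-way up the whole thing, 47.5 mm above its underside, so 7.5 mm above the block's top; z up. About 120 g. In a pocket the block's top is level with the tray's top and there is 1.5 mm of play on each side.
- block2_c (a point): Starter block (may be absent): a pressed-fibre brown block 56 x 56 x 40 mm high with a stiff white label, its only grip, rising from the centre of its top: 10 mm thick (along the block's x), 26 mm wide (along y), 55 mm tall, with a green stripe near its top. The point is half-way up the whole thing, 47.5 mm above its underside, so 7.5 mm above the block's top; z up. About 120 g. In a pocket the block's top is level with the tray's top and there is 1.5 mm of play on each side.
- block3_c (a point): Starter block (may be absent): a pressed-fibre brown block 56 x 56 x 40 mm high with a stiff white label, its only grip, rising from the centre of its top: 10 mm thick (along the block's x), 26 mm wide (along y), 55 mm tall, with a green stripe near its top. The point is half-way up the whole thing, 47.5 mm above its underside, so 7.5 mm above the block's top; z up. About 120 g. In a pocket the block's top is level with the tray's top and there is 1.5 mm of play on each side.
- block4_c (a point): Starter block (may be absent): a pressed-fibre brown block 56 x 56 x 40 mm high with a stiff white label, its only grip, rising from the centre of its top: 10 mm thick (along the block's x), 26 mm wide (along y), 55 mm tall, with a green stripe near its top. The point is half-way up the whole thing, 47.5 mm above its underside, so 7.5 mm above the block's top; z up. About 120 g. In a pocket the block's top is level with the tray's top and there is 1.5 mm of play on each side.
- block5_c (a point): Starter block (may be absent): a pressed-fibre brown block 56 x 56 x 40 mm high with a stiff white label, its only grip, rising from the centre of its top: 10 mm thick (along the block's x), 26 mm wide (along y), 55 mm tall, with a green stripe near its top. The point is half-way up the whole thing, 47.5 mm above its underside, so 7.5 mm above the block's top; z up. About 120 g. In a pocket the block's top is level with the tray's top and there is 1.5 mm of play on each side.
- bottle: Clear bottle with blue cap standing on the table, 64 mm diameter, 130 mm high, origin under its centre. Leave alone.
- roll: Pink cardboard tube standing on the table, 76 mm diameter, 100 mm high, origin under its centre. Leave alone.
- scoop: Green scoop lying on the table: pan 130 (x) x 78 (y) x 45 mm high, and a 90 mm handle towards its -x; origin under the centre of its pan. Leave alone.

How it is judged:
By the outcome, as a careful person would: the job done as asked, in the order asked, and still so for the second after the job is handed in, with the robot touching nothing.
Of block0, block1, block2, block3, block4, block5 only 4 to 5 are there at a start; the rules pass over those that are not, and their reading is None.
At some moment in a run one of block0, block1, block2, block3, block4, block5 may be knocked a few centimetres aside while the robot is not near it.
It also fails if it takes over 210 s, if anything falls off the work surface, if the arm or the gripper's body presses on something with over 40 N, if the wrist force passes 120 N, or if a joint passes its speed limit or range.

## Robot

A 6-joint arm with a two-finger parallel gripper is mounted at the origin on the work surface. World frame = base frame: x ahead of the robot, y to its left, z up, the work surface at z = 0. Lengths are in m, angles in rad, forces in N, time in s.
With the tool pointing down it reaches from about 0.35 to 0.975 m from the base axis. Payload 4.9 kg.
Tool frame: the origin (TCP) lies at the very end of the fingers, on their centre line; the grasp point (between the pads) lies 19 mm behind it; x points along the fingers, z is the direction in which the jaws open and shut, and the axes are right-handed (so a half turn about x gives the same grasp; the last joint's range is limited). The gripper opens to 85 mm and grips with 20 to 120 N. Pads are 22 mm wide; open, the fingers measure 114 mm over their backs; the gripper's body (76 mm by 85 mm) begins 54 mm behind the grasp point. The pads swing forward as they close: fully open they stand 13 mm farther back than shut.
Start: joints at [-1.466, 0.053, 1.613, -0, 1.476, -0.119], TCP at [0.139, -0.609, 0.231] pointing down, gripper open.
Joint ranges: [-3.01, 3.01], [-1.01, 2.22], [0.06, 2.58], [-1.02, 4.17], [0.09, 2.62], [-3.14, 3.14]. Speed limits (rad/s): [2.57, 2.57, 3.14, 3.14, 3.14, 3.14].

## Interface

Orientations are given as a unit quaternion [w, x, y, z].
In Python, from plant import manip, vision, job gives the robot as it stands.
- The arm moves only by the tool servo_tool, never from a script. Its arguments are lists of equal length, an entry for each row: "twist": the turn, a rotation vector about the world's x, y, z in rad, a list of three; "xyz": the shift along the world's x, y, z in cm, a list of three; "fingers": the opening, from 0 (shut) to 1 (fully open). In form: {"twist": [[wx, wy, wz], ...], "xyz": [[x, y, z], ...], "fingers": [fingers, ...]}. A call has 1 to 8 rows; each row shifts and turns the commanded pose from where the row before left it; what a row does not reach is not made up. A row lasts 1/8 s, in which the tool goes at most 62.5 mm and 10.7 degrees, less where a joint would pass 70% of its speed; a pose out of reach is approached as far as the arm can. A call with a gripper value outside its range is refused whole. The fingers move at their own pace and stop on an object; the grip force is fixed at half the most. Time passes only in rows, so rows that do not move let the fingers close. It gives the time, the measured TCP pose, the force and the opening at its end, in the units of the state.
- manip.state(): the state, without advancing time (a new reading comes with each control period).
- vision.grab_frame(name): name is "scene" or "top" or "wrist"; returns the picture (480x640x3 uint8, red, green, blue); there is no depth.
- vision.get_calibration(name): a dict with "camera_matrix" (3x3 intrinsics, pixels), "origin" and "orientation" of the camera in the world; the wrist camera has in their place "mount" (4x4, takes a point from camera to tool coordinates, whose origin is the TCP and whose axes are the tool frame's). Camera axes: x right, y up, looking along -z (the intrinsics and any distortion apply to the point x, -y, -z); pixel columns grow to the right and rows downward; lengths in m; the calibration is good to about 2 mm. The wrist camera is an equidistant fisheye: a pixel r from the principal point sees the ray r / f radians off the axis. A picture is of the moment at which its call begins: read the wrist's pose just before it. get_calibration takes no time and is no camera call.
- job.job_done(): hands the job in, once; it reports no verdict.
Trained networks look in the newest picture that a camera, given by its name, has taken for a name from the list of things; names that differ only in an ending like _2 or _b are one class to them, and where a whole thing is asked for, a point or a joint stands for the part that bears it (a point fixed in the world has none). Each returns a list of dicts, best first, with "score" (0 to 1); they miss things now and then, are a little off and sometimes report something else, mostly with a low value. They report only what shows in the picture. A call takes as long as a camera call.
- vision.spot_in(camera, label): "extent" ([centre column, centre row, width, height] in pixels, round what is visible of it).
The state is a dict: "time": time; "joint_pos": joint angles; "joint_vel": joint speeds; "joint_efforts": joint torques, N m; "tool_pos": TCP position; "tool_rot": TCP orientation; "contact_force": force on the tool from outside, world axes, zero at the start; "ft_torque": the same for the moment, N m; "gripper_width": opening from 0.0 (shut) to 1.0 (fully open).
Only numpy, scipy, OpenCV 4.12 (cv2) and the standard library are available. Lean on these libraries where they do the work, as an engineer would, in place of code of your own. Each camera call takes 0.05 s, during which the arm holds its last target.

## Working session

There is one attempt and no reset: what is moved stays moved. The work goes in short steps, Python scripts to look and compute and a tool call to move; the robot and the scene stay as the last step left them, time stands still between calls to the robot, and variables do not carry over. Pictures are saved under pics/ and viewed, and the job is handed in when it is done.

Besides the shell and the picture viewer there is one more tool, called after "Request:" by a JSON object that holds its "api" and its "payload". servo_tool: Moves the arm, as the interface text tells. Its arguments: {"type":"object","properties":{"twist":{"type":"array","items":{"type":"array","items":{"type":"number"}}},"xyz":{"type":"array","items":{"type":"array","items":{"type":"number"}}},"fingers":{"type":"array","items":{"type":"number"}}},"required":["twist","xyz","fingers"]}

```bash
mkdir -p pics; ls; python3 - <<'E'
from plant import manip, vision, job
import cv2
for n in ["scene","top","wrist"]:
    im=vision.grab_frame(n); cv2.imwrite(f"pics/{n}0.png",im[:,:,::-1])
    print(n,vision.get_calibration(n))
print(manip.state())
E
```

```text
pics
scene {'camera_matrix': array([[622.83017442,   0.        , 323.492517  ],
       [  0.        , 622.83017442, 230.66060178],
       [  0.        ,   0.        ,   1.        ]]), 'origin': array([ 1.23523905, -0.30801341,  1.1656103 ]), 'orientation': array([0.81183536, 0.24461212, 0.1512826 , 0.50813565])}
top {'camera_matrix': array([[474.17192097,   0.        , 319.12232554],
       [  0.        , 474.17192097, 239.4746632 ],
       [  0.        ,   0.        ,   1.        ]]), 'origin': array([ 0.48232084, -0.01227232,  0.97226541]), 'orientation': array([ 0.71187196,  0.03521421, -0.03583395, -0.70050995])}
wrist {'camera_matrix': array([[371.64829954,   0.        , 316.68853757],
       [  0.        , 371.64829954, 236.89568534],
       [  0.        ,   0.        ,   1.        ]]), 'mount': array([[-6.79837746e-04,  2.95836984e-01, -9.55238199e-01,
        -1.41886017e-01],
       [-6.95581138e-04,  9.55238049e-01,  2.95837432e-01,
         7.58992730e-02],
       [ 9.99999527e-01,  8.65567127e-04, -4.43628256e-04,
         1.16745624e-03],
       [ 0.00000000e+00,  0.00000000e+00,  0.00000000e+00,
         1.00000000e+00]])}
{'time': 0.15, 'joint_pos': array([-1.46599979e+00,  5.32552040e-02,  1.61398209e+00,  2.75261196e-05,
        1.47597931e+00, -1.19003447e-01]), 'joint_vel': array([-9.02053179e-05, -2.11524343e-03, -3.54594445e-03,  4.32644833e-05,
        3.10100459e-04,  3.31381342e-04]), 'joint_efforts': array([ 3.48898302e-04, -3.94244564e+01, -3.70719981e+01, -1.24156791e-04,
        4.70927276e-03, -7.65317623e-06]), 'tool_pos': array([ 0.13866539, -0.6089298 ,  0.23031234]), 'tool_rot': array([ 0.55230921,  0.4414558 ,  0.5531016 , -0.44062448]), 'contact_force': array([-0.72508305, -0.04976886, -0.63035725]), 'ft_torque': array([-0.02939131, -0.00710661, -0.04150794]), 'gripper_width': 1.0006422850723375}
```

View pics/scene0.png

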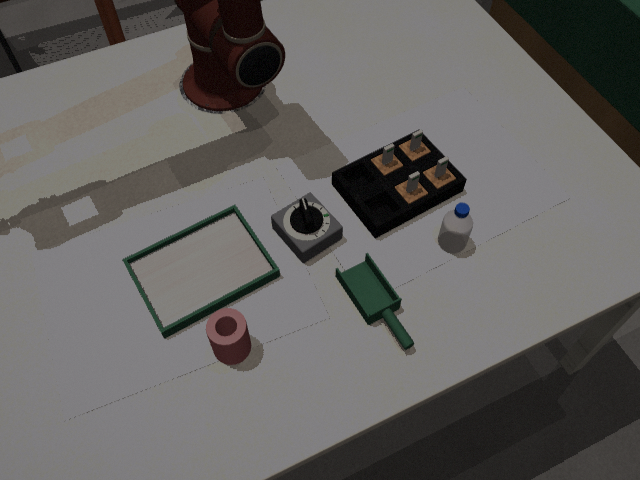

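View pics/top0.png

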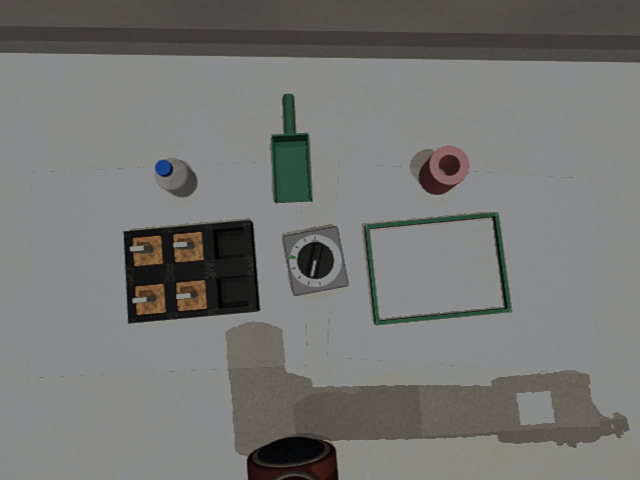

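View pics/wrist0.png

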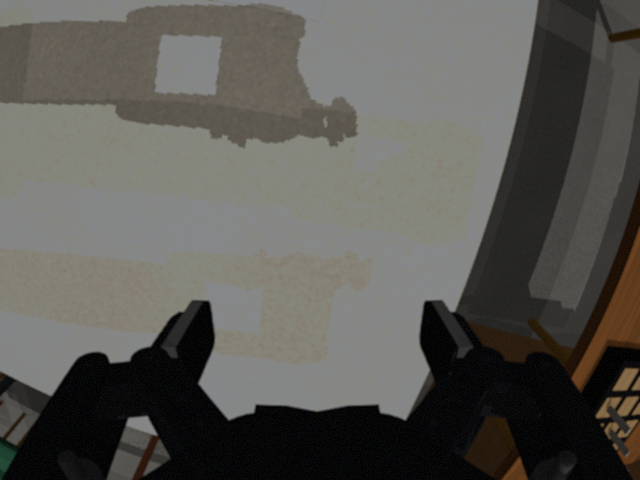

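```bash
cat > h.py <<'E'
from plant import manip, vision, job
import cv2, numpy as np
from scipy.spatial.transform import Rotation as R
def rot(q): return R.from_quat([q[1],q[2],q[3],q[0]]).as_matrix()
def pix2plane(cam,uv,z):
    c=vision.get_calibration(cam); K=c["camera_matrix"]; Rm=rot(c["orientation"]); o=np.array(c["origin"])
    uv=np.atleast_2d(uv).astype(float); d=np.c_[(uv[:,0]-K[0,2])/K[0,0],-(uv[:,1]-K[1,2])/K[1,1],-np.ones(len(uv))]@Rm.T
    return o+d*((z-o[2])/d[:,2])[:,None]
def proj(cam,P):
    c=vision.get_calibration(cam); K=c["camera_matrix"]; Rm=rot(c["orientation"]); o=np.array(c["origin"])
    p=(np.atleast_2d(P)-o)@Rm; return np.c_[K[0,0]*p[:,0]/-p[:,2]+K[0,2], K[1,1]*-p[:,1]/-p[:,2]+K[1,2]]
def wpose(st):
    c=vision.get_calibration("wrist"); T=np.eye(4); T[:3,:3]=rot(st["tool_rot"]); T[:3,3]=st["tool_pos"]
    return T@c["mount"],c["camera_matrix"]
def wproj(st,P):
    M,K=wpose(st); p=(np.atleast_2d(P)-M[:3,3])@M[:3,:3]; x,y,z=p[:,0],-p[:,1],-p[:,2]
    r=np.hypot(x,y); th=np.arctan2(r,z); return np.c_[K[0,2]+K[0,0]*th*x/r, K[1,2]+K[0,0]*th*y/r]
def wpix2plane(st,uv,zz):
    M,K=wpose(st); uv=np.atleast_2d(uv).astype(float); a=(uv-[K[0,2],K[1,2]])/K[0,0]; th=np.hypot(a[:,0],a[:,1])
    s=np.sin(th)/np.maximum(th,1e-9); d=np.c_[a[:,0]*s,-a[:,1]*s,-np.cos(th)]@M[:3,:3].T
    return M[:3,3]+d*((zz-M[2,3])/d[:,2])[:,None]
def st():
    s=manip.state(); Rm=rot(s["tool_rot"]); print("t",round(s["time"],2),"tcp",s["tool_pos"].round(4),"x",Rm[:,0].round(3),"z",Rm[:,2].round(3),"F",s["contact_force"].round(1),"w",round(s["gripper_width"],3),"j",s["joint_pos"].round(2)); return s
def save(im,name): cv2.imwrite(f"pics/{name}.png",im[:,:,::-1])
E
python3 - <<'E'
from h import *
im=vision.grab_frame("top")
for l in ["nursery","propagator","thermostat","block0_c","dial_grip"]:
    print(l,[(np.round(d["extent"],1).tolist(),round(d["score"],2)) for d in vision.spot_in("top",l)])
save(cv2.resize(im[195:345,100:360],None,fx=3,fy=3,interpolation=cv2.INTER_CUBIC),"topA")
save(cv2.resize(im[195:345,340:540],None,fx=4,fy=4,interpolation=cv2.INTER_CUBIC),"topB")
E
```

```text
nursery [([190.7, 272.0, 137.2, 102.3], 0.74)]
propagator [([437.1, 267.5, 144.1, 110.0], 0.96)]
thermostat [([315.2, 262.1, 64.9, 75.2], 0.69)]
block0_c [([191.6, 273.1, 133.4, 105.0], 0.65)]
dial_grip [([149.2, 298.5, 27.9, 30.7], 0.72), ([317.6, 261.8, 35.5, 31.2], 0.6)]
```

View pics/topA.png

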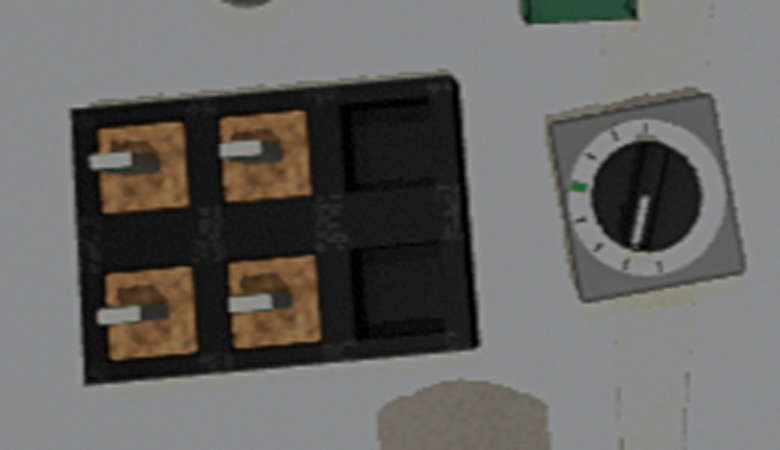

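View pics/topB.png

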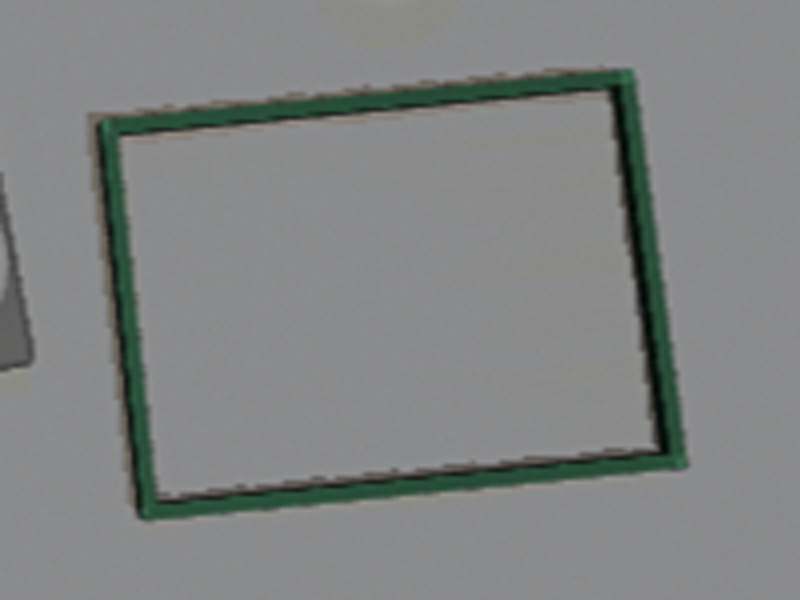

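```bash
python3 - <<'E'
from h import *
def fit(model,meas):
    m=np.asarray(model,float);q=np.asarray(meas,float);mc=m.mean(0);qc=q.mean(0)
    H=(m-mc).T@(q-qc); a=np.arctan2(H[0,1]-H[1,0],H[0,0]+H[1,1]); Rm=np.array([[np.cos(a),-np.sin(a)],[np.sin(a),np.cos(a)]])
    t=qc-Rm@mc; return t,a,(m@Rm.T+t-q)*1000
# prop: order TL(+x,+y),TR(+x,-y),BR,BL
px=np.array([[100,118],[632,72],[685,465],[142,518]])/4+[340,195]
w=pix2plane("top",px,0.030)[:,:2]
print(w); print(fit([[.1,.135],[.1,-.135],[-.1,-.135],[-.1,.135]],w))
px=np.array([[143,168],[265,157],[151,314],[275,300]])/3+[100,195]
w=pix2plane("top",px,0.046)[:,:2]
print(w); print(fit([[.0475,.08],[.0475,0],[-.0475,.08],[-.0475,0]],w))
# label top centers
px=np.array([[95,162],[226,150],[103,317],[235,304]])/3+[100,195]
print("labeltop left-end, z=.101",pix2plane("top",px,0.101)[:,:2])
px=np.array([[550,115],[712,93],[745,270],[582,300]])/3+[100,195]
w=pix2plane("top",px,0.05)[:,:2]
print(w); print(fit([[.055,.06],[.055,-.06],[-.055,-.06],[-.055,.06]],w), fit([[.06,.055],[.06,-.055],[-.06,-.055],[-.06,.055]],w))
print("dial top pts",pix2plane("top",np.array([[644,197],[638,247]])/3+[100,195],.09)[:,:2])
print("green",pix2plane("top",np.array([[579,187],[648,197]])/3+[100,195],.05)[:,:2])
E
```

```text
[[ 0.60900501 -0.10377987]
 [ 0.63664897 -0.37095399]
 [ 0.44148517 -0.39277563]
 [ 0.41149065 -0.12562881]]
(array([ 0.52465745, -0.24828458]), np.float64(0.10862040526980732), array([[ 0.42816378,  0.54037786],
       [ 2.05407862, -0.69428041],
       [-1.60343998, -0.554027  ],
       [-0.87880242,  0.70792955]]))
[[0.54764868 0.32285754]
 [0.55613041 0.2436202 ]
 [0.45326697 0.31275486]
 [0.46352166 0.23310833]]
(array([0.50965091, 0.23834018]), np.float64(0.11296469506594346), array([[ 0.1815155 ,  0.32716252],
       [ 0.71775339,  0.07440024],
       [ 0.16872747, -0.27899843],
       [-1.06799636, -0.12256433]]))
labeltop left-end, z=.101 [[0.54698514 0.33259828]
 [0.55567494 0.25256753]
 [0.45272049 0.3224906 ]
 [0.4618354  0.24273761]]
[[ 0.58628987  0.05789426]
 [ 0.60247035 -0.04761067]
 [ 0.48767082 -0.07030796]
 [ 0.46675991  0.03446633]]
(array([ 0.53579774, -0.00638951]), np.float64(0.18459813213418128), array([[-7.43966413,  4.79216577],
       [-1.59396572, -7.66411172],
       [ 5.07445321, -5.15748532],
       [ 3.95917664,  8.02943128]])) (array([ 0.53579774, -0.00638951]), np.float64(0.18545457950872632), array([[-1.66261047,  0.83671664],
       [ 2.44017403, -1.77212803],
       [-0.70260044, -1.20203619],
       [-0.07496312,  2.13744758]]))
dial top pts [[ 0.53152749 -0.00467339]
 [ 0.50053638 -0.00148795]]
green [[ 0.53957295  0.03796647]
 [ 0.53380019 -0.00692326]]
```

```bash
python3 - <<'E'
from h import *
s=st(); Rm=rot(s["tool_rot"]); print(np.arctan2(Rm[1,2],Rm[0,2]))
E
```

```text
t 0.45 tcp [ 0.1387 -0.6093  0.2312] x [-0.  0. -1.] z [ 0.222 -0.975 -0.   ] F [ 0.1  0.3 -0.1] w 1.001 j [-1.47  0.05  1.61  0.    1.48 -0.12]
-1.3469925413878572
```

Request:
{"api": "servo_tool", "payload": {"twist": [[0,0,0.18],[0,0,0.18],[0,0,0.18],[0,0,0.18],[0,0,0.18],[0,0,0.18],[0,0,0.18],[0,0,0.18]], "xyz": [[3.9,3.9,0],[3.9,3.9,0],[3.9,3.9,0],[3.9,3.9,0],[3.9,3.9,0],[3.9,3.9,0],[3.9,3.9,0],[3.9,3.9,0]], "fingers": [1,1,1,1,1,1,1,1]}}

```text
time: 1.45
tool_pos: [0.4518, -0.296, 0.2317]
tool_rot: [0.706, -0.035, 0.706, 0.035]
contact_force: [0.2, -0.2, -0.2]
gripper_width: 0.999
```

Request:
{"api": "servo_tool", "payload": {"twist": [[0,0,0.02],[0,0,0],[0,0,0],[0,0,0],[0,0,0],[0,0,0],[0,0,0],[0,0,0]], "xyz": [[0.1,5.9,0],[0.1,5.9,0],[0.1,5.9,0],[0.1,5.9,0],[0.1,5.9,0],[0.1,5.9,0],[0.1,5.9,0],[0.2,5.9,0]], "fingers": [1,1,1,1,1,1,1,1]}}

```text
time: 2.45
tool_pos: [0.4595, 0.1766, 0.2318]
tool_rot: [0.706, -0.04, 0.705, 0.04]
contact_force: [-0.3, -0.9, -0.4]
gripper_width: 0.998
```

```bash
python3 - <<'E'
from h import *
s=st(); im=vision.grab_frame("wrist"); im=im.copy()
for P in [[.5476,.3229],[.5561,.2436],[.4533,.3128],[.4625,.2331]]:
    for z,c in [(.046,(255,0,0)),(.101,(0,0,255))]:
        p=wproj(s,[P+[z]])[0]; print(P,z,p.round(0)); cv2.circle(im,tuple(int(v) for v in p),4,c,1)
save(im,"w1")
E
```

```text
t 2.45 tcp [0.4595 0.1766 0.2318] x [ 0.001  0.    -1.   ] z [0.994 0.113 0.001] F [-0.3 -0.9 -0.4] w 0.998 j [ 0.22 -0.27  1.91 -0.    1.5   0.1 ]
[0.5476, 0.3229] 0.046 [433.  62.]
[0.5476, 0.3229] 0.101 [454.  52.]
[0.5561, 0.2436] 0.046 [431. 149.]
[0.5561, 0.2436] 0.101 [452. 154.]
[0.4533, 0.3128] 0.046 [326.  56.]
[0.4533, 0.3128] 0.101 [328.  42.]
[0.4625, 0.2331] 0.046 [326. 146.]
[0.4625, 0.2331] 0.101 [329. 150.]
```

View pics/w1.png

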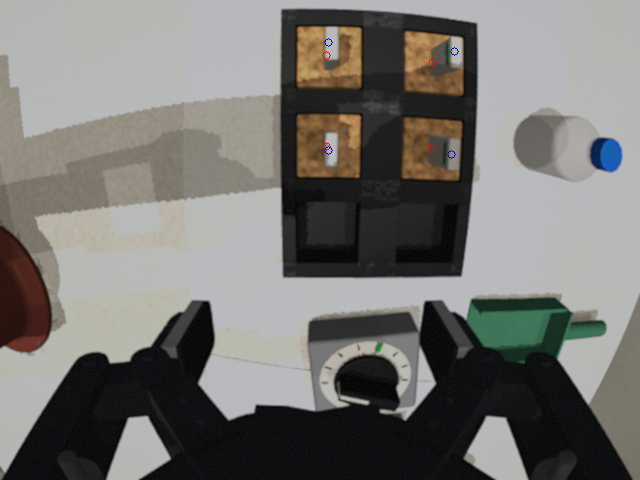

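Request:
{"api": "servo_tool", "payload": {"twist": [[0,0,0],[0,0,0],[0,0,0],[0,0,0],[0,0,0],[0,0,0],[0,0,0],[0,0,0]], "xyz": [[0.4,5.7,0],[0,0,-2],[0,0,-4],[0,0,-4],[0,0,-3],[0,0,-2.5],[0,0,-2],[0,0,0]], "fingers": [0.5,0.5,0.5,0.5,0.5,0.5,0.5,0.5]}}

```text
time: 3.5
tool_pos: [0.4618, 0.2302, 0.0539]
tool_rot: [0.704, -0.04, 0.708, 0.039]
contact_force: [-0.1, 0.2, 0.3]
gripper_width: 0.498
```

```bash
python3 - <<'E'
from h import *
s=st(); im=vision.grab_frame("wrist"); save(im,"w2")
E
```

```text
t 3.5 tcp [0.4618 0.2302 0.0539] x [-0.005 -0.002 -1.   ] z [ 0.994  0.112 -0.005] F [-0.1  0.2  0.3] w 0.498 j [ 0.32 -0.02  2.   -0.    1.17  0.21]
```

View pics/w2.png

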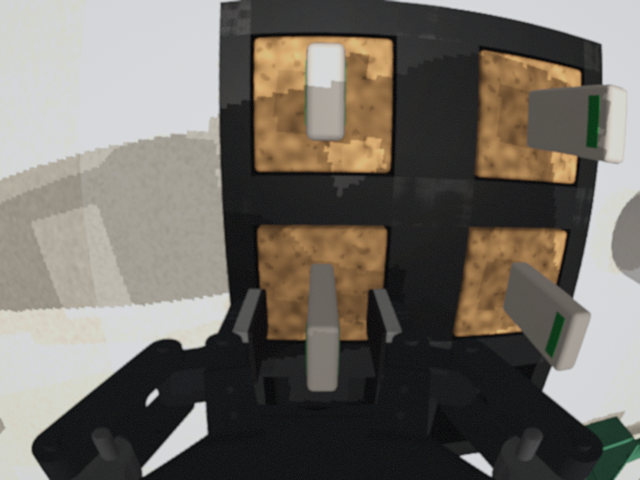

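Request:
{"api": "servo_tool", "payload": {"twist": [[0,0,0],[0,0,0],[0,0,0],[0,0,0],[0,0,0],[0,0,0]], "xyz": [[0,0.3,0.2],[0,0,0],[0,0,0],[0,0,0],[0,0,0],[0,0,0]], "fingers": [0.4,0,0,0,0,0]}}

```text
time: 4.3
tool_pos: [0.4643, 0.2349, 0.0593]
tool_rot: [0.706, -0.04, 0.706, 0.04]
contact_force: [-1.2, -0.4, 5.2]
gripper_width: 0.11
```

Request:
{"api": "servo_tool", "payload": {"twist": [[0,0,0],[0,0,0],[0,0,0],[0,0,0],[0,0,0],[0,0,0],[0,0,0],[0,0,0]], "xyz": [[0,0,1],[0,0,2],[0,0,3],[0,0,4],[0,0,4],[0,-2,3],[0.2,-4,0],[0.2,-5.5,0]], "fingers": [0,0,0,0,0,0,0,0]}}

```text
time: 5.3
tool_pos: [0.4676, 0.119, 0.2289]
tool_rot: [0.706, -0.041, 0.706, 0.041]
contact_force: [-0.1, 0.6, -1.1]
gripper_width: 0.108
```

Request:
{"api": "servo_tool", "payload": {"twist": [[0,0,0],[0,0,0],[0,0,0],[0,0,0],[0,0,0],[0,0,0],[0,0,0],[0,0,0]], "xyz": [[0.2,-5.5,0],[0.2,-5.5,0],[0.2,-5.5,0],[0.2,-5.5,0],[0.3,-5.5,0],[0.3,-5.5,0],[0.3,-5.5,0],[0.3,-5.2,0]], "fingers": [0,0,0,0,0,0,0,0]}}

```text
time: 6.3
tool_pos: [0.4872, -0.3192, 0.228]
tool_rot: [0.706, -0.04, 0.706, 0.04]
contact_force: [0.8, 0.7, -1.3]
gripper_width: 0.11
```

```bash
python3 - <<'E'
from h import *
s=st(); im=vision.grab_frame("wrist"); save(im,"w3")
E
```

```text
t 6.3 tcp [ 0.4872 -0.3192  0.228 ] x [-0.  0. -1.] z [ 0.994  0.112 -0.   ] F [ 0.8  0.7 -1.3] w 0.11 j [-0.71 -0.05  1.72  0.    1.47 -0.82]
```

View pics/w3.png

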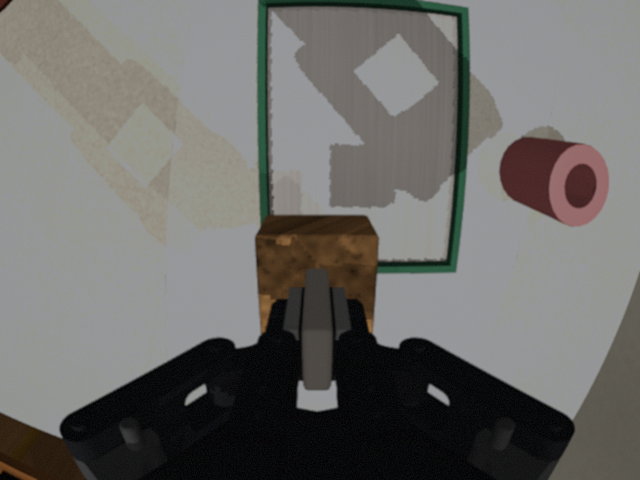

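Request:
{"api": "servo_tool", "payload": {"twist": [[0,0,0],[0,0,0],[0,0,0],[0,0,0],[0,0,0],[0,0,0],[0,0,0]], "xyz": [[-0.1,0.2,-3],[0,0,-4],[0,0,-4],[0,0,-3],[0,0,-1.5],[0,0,-0.4],[0,0,0]], "fingers": [0,0,0,0,0,0,0]}}

```text
time: 7.22
tool_pos: [0.4873, -0.3158, 0.0704]
tool_rot: [0.706, -0.04, 0.706, 0.04]
contact_force: [-0.4, -0.4, -1.0]
gripper_width: 0.112
```

Lower gently until contact, then open.

Request:
{"api": "servo_tool", "payload": {"twist": [[0,0,0],[0,0,0]], "xyz": [[0,0,-0.15],[0,0,0]], "fingers": [0,0]}}

```text
time: 7.48
tool_pos: [0.4872, -0.3158, 0.0688]
tool_rot: [0.706, -0.04, 0.706, 0.04]
contact_force: [1.5, -0.0, -0.9]
gripper_width: 0.11
```

Request:
{"api": "servo_tool", "payload": {"twist": [[0,0,0],[0,0,0]], "xyz": [[0,0,-0.1],[0,0,0]], "fingers": [0,0]}}

```text
time: 7.72
tool_pos: [0.4872, -0.3158, 0.0683]
tool_rot: [0.706, -0.04, 0.706, 0.04]
contact_force: [-2.2, 1.2, 4.8]
gripper_width: 0.11
```

Request:
{"api": "servo_tool", "payload": {"twist": [[0,0,0],[0,0,0],[0,0,0],[0,0,0],[0,0,0],[0,0,0],[0,0,0],[0,0,0]], "xyz": [[0,0,0],[0,0,0],[0,0,0],[0,0,1.5],[0,0,4],[0,0,5],[0,2,5],[0.7,5.4,0.5]], "fingers": [0.5,0.5,0.5,0.5,0.5,0.5,0.5,0.5]}}

```text
time: 8.72
tool_pos: [0.4959, -0.2436, 0.2341]
tool_rot: [0.709, -0.041, 0.703, 0.036]
contact_force: [0.1, 0.9, -0.4]
gripper_width: 0.5
```

Request:
{"api": "servo_tool", "payload": {"twist": [[0,0,0],[0,0,0],[0,0,0],[0,0,0],[0,0,0],[0,0,0],[0,0,0]], "xyz": [[0.7,5.4,0],[0.7,5.4,0],[0.7,5.4,0],[0.7,5.4,0],[0.7,5.4,0],[0.7,5.4,0],[0.7,5.4,0]], "fingers": [0.5,0.5,0.5,0.5,0.5,0.5,0.5]}}

```text
time: 9.6
tool_pos: [0.543, 0.1385, 0.2283]
tool_rot: [0.707, -0.04, 0.705, 0.04]
contact_force: [0.6, -0.9, 0.3]
gripper_width: 0.496
```

```bash
python3 - <<'E'
from h import *
s=st(); im=vision.grab_frame("wrist").copy()
for P in [[.5476,.3229],[.5561,.2436],[.4533,.3128]]:
    for z,c in [(.046,(255,0,0)),(.101,(0,0,255))]:
        p=wproj(s,[P+[z]])[0]; cv2.circle(im,tuple(int(v) for v in p),4,c,1)
save(im,"w4"); t=vision.grab_frame("top"); save(t,"t4")
E
```

```text
t 9.6 tcp [0.543  0.1385 0.2283] x [ 0.002  0.    -1.   ] z [0.994 0.113 0.002] F [ 0.6 -0.9  0.3] w 0.496 j [ 0.12 -0.1   1.77 -0.    1.47  0.  ]
```

View pics/w4.png

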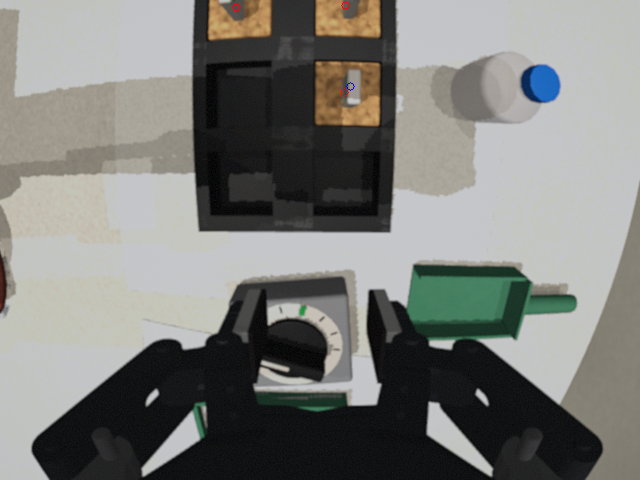

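View pics/t4.png

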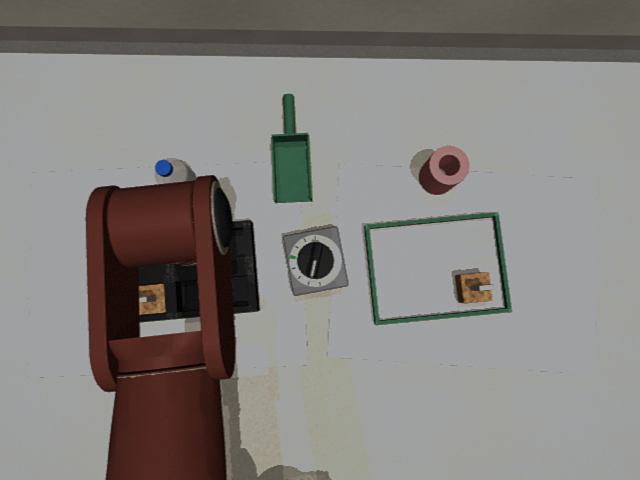

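Request:
{"api": "servo_tool", "payload": {"twist": [[0,0,0],[0,0,0],[0,0,0],[0,0,0],[0,0,0],[0,0,0],[0,0,0],[0,0,0]], "xyz": [[0.7,5.3,0],[0.7,5,0],[0,0.3,-3],[0,0,-4],[0,0,-4],[0,0,-4],[0,0,-2],[0,0,0]], "fingers": [0.5,0.5,0.5,0.5,0.5,0.5,0.5,0.5]}}

```text
time: 10.7
tool_pos: [0.556, 0.242, 0.0558]
tool_rot: [0.705, -0.04, 0.707, 0.04]
contact_force: [-0.4, 0.3, 0.1]
gripper_width: 0.503
```

```bash
python3 - <<'E'
from h import *
s=st(); im=vision.grab_frame("wrist"); save(im,"w5")
E
```

```text
t 10.7 tcp [0.556  0.242  0.0558] x [-0.002 -0.001 -1.   ] z [ 0.994  0.112 -0.002] F [-0.4  0.3  0.1] w 0.503 j [ 0.29  0.18  1.79 -0.    1.18  0.18]
```

View pics/w5.png

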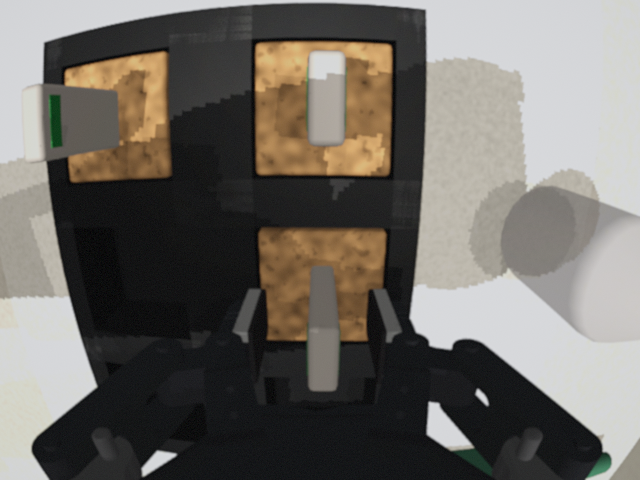

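Request:
{"api": "servo_tool", "payload": {"twist": [[0,0,0],[0,0,0],[0,0,0],[0,0,0],[0,0,0]], "xyz": [[0,0.1,0.2],[0,0,0],[0,0,0],[0,0,0],[0,0,0]], "fingers": [0,0,0,0,0]}}

```text
time: 11.38
tool_pos: [0.5585, 0.2442, 0.0614]
tool_rot: [0.707, -0.04, 0.705, 0.04]
contact_force: [0.4, 0.2, 5.8]
gripper_width: 0.112
```

Request:
{"api": "servo_tool", "payload": {"twist": [[0,0,0],[0,0,0],[0,0,0],[0,0,0],[0,0,0],[0,0,0],[0,0,0],[0,0,0]], "xyz": [[0,0,1],[0,0,2],[0,0,3],[0,0,4],[0,0,4],[0,-2,3],[0.2,-4,0],[0.2,-5.5,0]], "fingers": [0,0,0,0,0,0,0,0]}}

```text
time: 12.38
tool_pos: [0.5602, 0.1283, 0.2306]
tool_rot: [0.706, -0.041, 0.706, 0.041]
contact_force: [1.1, -0.8, -1.8]
gripper_width: 0.11
```

Request:
{"api": "servo_tool", "payload": {"twist": [[0,0,0],[0,0,0],[0,0,0],[0,0,0],[0,0,0],[0,0,0],[0,0,0],[0,0,0]], "xyz": [[0.2,-5.5,0],[0.2,-5.5,0],[0.2,-5.5,0],[0.2,-5.5,0],[0.2,-5.5,0],[0.2,-5.5,0],[0.2,-5.5,0],[0.2,-5,0]], "fingers": [0,0,0,0,0,0,0,0]}}

```text
time: 13.38
tool_pos: [0.576, -0.3079, 0.2298]
tool_rot: [0.706, -0.04, 0.706, 0.04]
contact_force: [0.6, -0.2, -1.1]
gripper_width: 0.108
```

```bash
python3 - <<'E'
from h import *
s=st(); im=vision.grab_frame("wrist"); save(im,"w6")
E
```

```text
t 13.38 tcp [ 0.576  -0.3079  0.2298] x [-0.001  0.001 -1.   ] z [ 0.994  0.112 -0.001] F [ 0.6 -0.2 -1.1] w 0.108 j [-0.6   0.12  1.54  0.    1.48 -0.72]
```

View pics/w6.png

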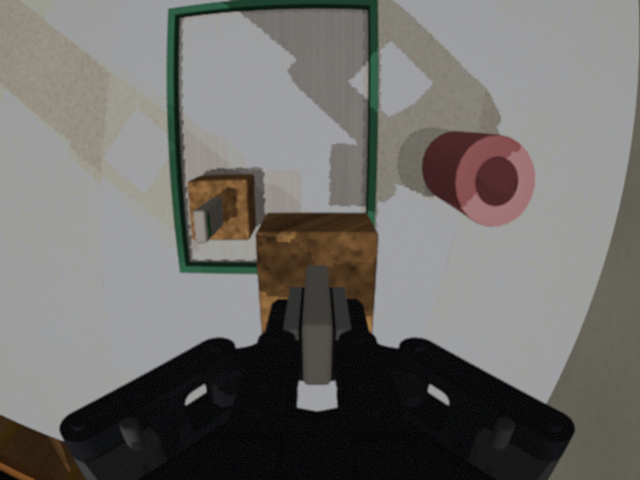

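Request:
{"api": "servo_tool", "payload": {"twist": [[0,0,0],[0,0,0],[0,0,0],[0,0,0],[0,0,0],[0,0,0],[0,0,0]], "xyz": [[0,0,-3],[0,0,-4],[0,0,-4],[0,0,-3],[0,0,-1.4],[0,0,-0.4],[0,0,0]], "fingers": [0,0,0,0,0,0,0]}}

```text
time: 14.3
tool_pos: [0.5774, -0.3068, 0.0723]
tool_rot: [0.706, -0.04, 0.705, 0.04]
contact_force: [0.2, -0.0, -1.9]
gripper_width: 0.11
```

Request:
{"api": "servo_tool", "payload": {"twist": [[0,0,0],[0,0,0],[0,0,0]], "xyz": [[0,0,-0.15],[0,0,-0.05],[0,0,0]], "fingers": [0,0,0]}}

```text
time: 14.68
tool_pos: [0.5775, -0.3071, 0.0704]
tool_rot: [0.707, -0.04, 0.705, 0.039]
contact_force: [-0.9, -0.5, 3.7]
gripper_width: 0.112
```

Request:
{"api": "servo_tool", "payload": {"twist": [[0,0,0],[0,0,0],[0,0,0],[0,0,0],[0,0,0],[0,0,0],[0,0,0],[0,0,0]], "xyz": [[0,0,0],[0,0,0],[0,0,0],[0,0,1.5],[0,0,4],[0,0,5],[0,2,5],[-1,5.4,0.5]], "fingers": [0.5,0.5,0.5,0.5,0.5,0.5,0.5,0.5]}}

```text
time: 15.68
tool_pos: [0.5693, -0.2345, 0.2366]
tool_rot: [0.71, -0.041, 0.702, 0.037]
contact_force: [0.6, 1.4, -0.3]
gripper_width: 0.497
```

Request:
{"api": "servo_tool", "payload": {"twist": [[0,0,0],[0,0,0],[0,0,0],[0,0,0],[0,0,0],[0,0,0],[0,0,0],[0,0,0]], "xyz": [[-1.4,5.6,0],[-1.4,5.6,0],[-1.4,5.6,0],[-1.4,5.6,0],[-1.4,5.6,0],[-1.4,5.6,0],[-1.4,5.6,0],[-1.4,5.6,0]], "fingers": [0.5,0.5,0.5,0.5,0.5,0.5,0.5,0.5]}}

```text
time: 16.68
tool_pos: [0.4542, 0.2174, 0.2303]
tool_rot: [0.707, -0.04, 0.705, 0.04]
contact_force: [-0.1, 0.4, -0.4]
gripper_width: 0.501
```

```bash
python3 - <<'E'
from h import *
s=st(); im=vision.grab_frame("wrist").copy()
for P in [[.5476,.3229],[.4533,.3128]]:
    for z,c in [(.046,(255,0,0)),(.101,(0,0,255))]:
        p=wproj(s,[P+[z]])[0]; cv2.circle(im,tuple(int(v) for v in p),4,c,1)
t=vision.grab_frame("top"); a=cv2.resize(im,(400,300)); b=t[150:390,220:540]; save(np.hstack([a,cv2.resize(b,(400,300))]),"c7")
E
```

```text
t 16.68 tcp [0.4542 0.2174 0.2303] x [ 0.002  0.001 -1.   ] z [0.994 0.113 0.002] F [-0.1  0.4 -0.4] w 0.501 j [ 0.3  -0.25  1.89 -0.    1.49  0.19]
```

View pics/c7.png

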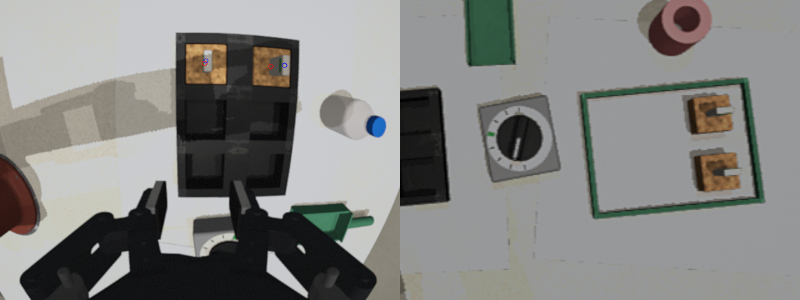

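Request:
{"api": "servo_tool", "payload": {"twist": [[0,0,0],[0,0,0],[0,0,0],[0,0,0],[0,0,0],[0,0,0],[0,0,0],[0,0,0]], "xyz": [[0,5,0],[0,4.3,0],[0,0.3,-3],[0,0,-4],[0,0,-4],[0,0,-4],[0,0,-2],[0,0,0]], "fingers": [0.5,0.5,0.5,0.5,0.5,0.5,0.5,0.5]}}

```text
time: 17.77
tool_pos: [0.4542, 0.3108, 0.0579]
tool_rot: [0.705, -0.04, 0.707, 0.039]
contact_force: [0.2, -0.2, -0.2]
gripper_width: 0.5
```

```bash
python3 - <<'E'
from h import *
s=st(); im=vision.grab_frame("wrist"); save(im,"w8")
E
```

```text
t 17.77 tcp [0.4542 0.3108 0.0579] x [-0.002 -0.001 -1.   ] z [ 0.994  0.112 -0.002] F [ 0.2 -0.2 -0.2] w 0.5 j [ 0.46  0.05  1.92 -0.    1.17  0.35]
```

View pics/w8.png

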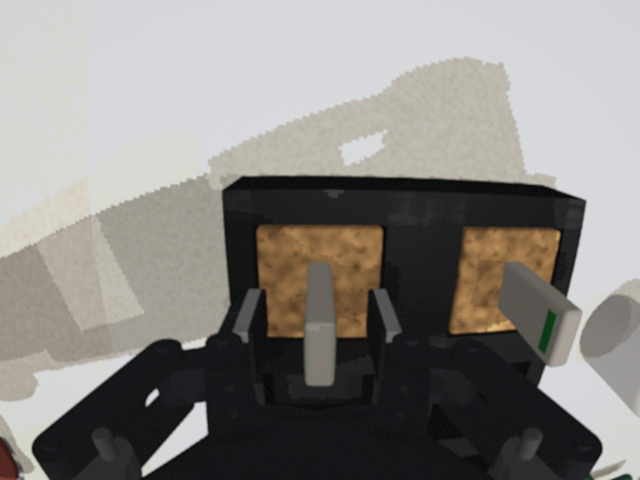

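Request:
{"api": "servo_tool", "payload": {"twist": [[0,0,0],[0,0,0],[0,0,0],[0,0,0],[0,0,0]], "xyz": [[-0.1,0.1,0],[0,0,0],[0,0,0],[0,0,0],[0,0,0]], "fingers": [0,0,0,0,0]}}

```text
time: 18.45
tool_pos: [0.4552, 0.3134, 0.0609]
tool_rot: [0.707, -0.039, 0.705, 0.041]
contact_force: [1.0, -0.7, 6.6]
gripper_width: 0.11
```

Request:
{"api": "servo_tool", "payload": {"twist": [[0,0,0],[0,0,0],[0,0,0],[0,0,0],[0,0,0],[0,0,0],[0,0,0],[0,0,0]], "xyz": [[0,0,1],[0,0,2],[0,0,3],[0,0,4],[0,0,4],[0,-2,3],[0.2,-4,0],[0.2,-5.5,0]], "fingers": [0,0,0,0,0,0,0,0]}}

```text
time: 19.45
tool_pos: [0.4571, 0.1972, 0.2306]
tool_rot: [0.706, -0.041, 0.706, 0.041]
contact_force: [1.5, -0.4, -1.4]
gripper_width: 0.106
```

Request:
{"api": "servo_tool", "payload": {"twist": [[0,0,0],[0,0,0],[0,0,0],[0,0,0],[0,0,0],[0,0,0],[0,0,0],[0,0,0]], "xyz": [[0.2,-5,0],[0.2,-5,0],[0.2,-5,0],[0.2,-5,0],[0.2,-5,0],[0.2,-5,0],[0.2,-5,0],[0.2,-3.9,0]], "fingers": [0,0,0,0,0,0,0,0]}}

```text
time: 20.45
tool_pos: [0.4729, -0.1928, 0.2298]
tool_rot: [0.706, -0.039, 0.706, 0.04]
contact_force: [-0.0, 0.1, -1.7]
gripper_width: 0.105
```

```bash
python3 - <<'E'
from h import *
s=st(); im=vision.grab_frame("wrist"); t=vision.grab_frame("top");a=cv2.resize(im,(400,300)); b=t[150:390,220:540]; save(np.hstack([a,cv2.resize(b,(400,300))]),"c9")
E
```

```text
t 20.45 tcp [ 0.4729 -0.1928  0.2298] x [-0.     0.001 -1.   ] z [ 0.994  0.112 -0.   ] F [-0.   0.1 -1.7] w 0.105 j [-0.53 -0.22  1.88  0.    1.49 -0.65]
```

View pics/c9.png

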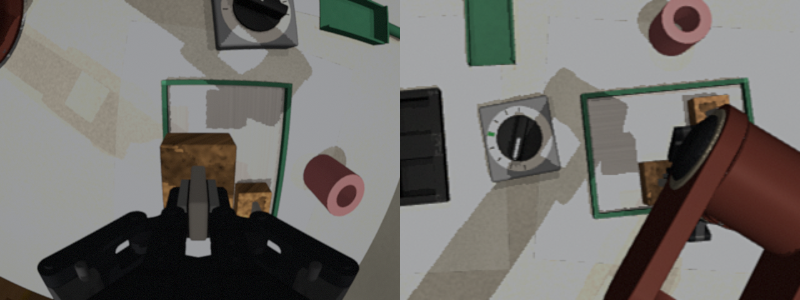

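Request:
{"api": "servo_tool", "payload": {"twist": [[0,0,0],[0,0,0],[0,0,0],[0,0,0]], "xyz": [[0,0.1,-3],[0,0,-4],[0,0,-2],[0,0,0]], "fingers": [0,0,0,0]}}

```text
time: 21.05
tool_pos: [0.4727, -0.1892, 0.1375]
tool_rot: [0.705, -0.039, 0.707, 0.041]
contact_force: [-0.3, -0.1, -0.6]
gripper_width: 0.109
```

```bash
python3 - <<'E'
from h import *
s=st(); im=vision.grab_frame("scene"); im2=vision.grab_frame("wrist"); save(np.hstack([cv2.resize(im[150:390,60:380],(400,300)),cv2.resize(im2,(400,300))]),"s9")
E
```

```text
t 21.05 tcp [ 0.4727 -0.1892  0.1375] x [-0.003  0.002 -1.   ] z [ 0.994  0.113 -0.003] F [-0.3 -0.1 -0.6] w 0.109 j [-0.53 -0.15  1.97  0.    1.33 -0.64]
```

View pics/s9.png

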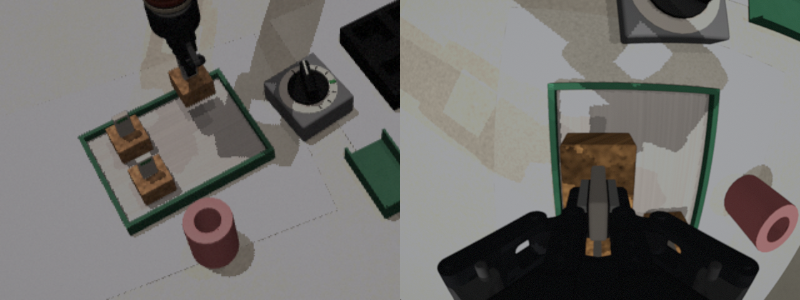

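Request:
{"api": "servo_tool", "payload": {"twist": [[0,0,0],[0,0,0],[0,0,0],[0,0,0],[0,0,0]], "xyz": [[0,0,-3],[0,0,-2.5],[0,0,-1],[0,0,-0.3],[0,0,0]], "fingers": [0,0,0,0,0]}}

```text
time: 21.78
tool_pos: [0.4745, -0.1909, 0.0721]
tool_rot: [0.707, -0.04, 0.705, 0.04]
contact_force: [0.4, -0.6, -0.9]
gripper_width: 0.109
```

Request:
{"api": "servo_tool", "payload": {"twist": [[0,0,0],[0,0,0],[0,0,0]], "xyz": [[0,0,-0.2],[0,0,-0.05],[0,0,0]], "fingers": [0,0,0]}}

```text
time: 22.15
tool_pos: [0.4748, -0.1911, 0.0699]
tool_rot: [0.707, -0.04, 0.705, 0.039]
contact_force: [0.5, -1.1, 5.9]
gripper_width: 0.105
```

Request:
{"api": "servo_tool", "payload": {"twist": [[0,0,0],[0,0,0],[0,0,0],[0,0,0],[0,0,0],[0,0,0],[0,0,0],[0,0,0]], "xyz": [[0,0,0],[0,0,0],[0,0,0],[0,0,1.5],[0,0,4],[0,0,5],[0,2,5],[0.8,5.4,0.5]], "fingers": [0.5,0.5,0.5,0.5,0.5,0.5,0.5,0.5]}}

```text
time: 23.15
tool_pos: [0.4842, -0.1179, 0.2353]
tool_rot: [0.71, -0.04, 0.703, 0.037]
contact_force: [1.8, 0.7, -1.4]
gripper_width: 0.502
```

Request:
{"api": "servo_tool", "payload": {"twist": [[0,0,0],[0,0,0],[0,0,0],[0,0,0],[0,0,0],[0,0,0],[0,0,0]], "xyz": [[0.9,5.2,0],[0.9,5.2,0],[0.9,5.2,0],[0.9,5.2,0],[0.9,5.2,0],[0.9,5.2,0],[0.9,5.2,0]], "fingers": [0.5,0.5,0.5,0.5,0.5,0.5,0.5]}}

```text
time: 24.02
tool_pos: [0.5449, 0.2495, 0.2297]
tool_rot: [0.707, -0.04, 0.705, 0.04]
contact_force: [0.6, -0.0, 0.3]
gripper_width: 0.496
```

```bash
python3 - <<'E'
from h import *
s=st(); im=vision.grab_frame("wrist").copy()
for P in [[.5476,.3229]]:
    for z,c in [(.046,(255,0,0)),(.101,(0,0,255))]:
        p=wproj(s,[P+[z]])[0]; print(p); cv2.circle(im,tuple(int(v) for v in p),4,c,1)
t=vision.grab_frame("top"); a=cv2.resize(im,(400,300)); b=t[150:390,220:540]; save(np.hstack([a,cv2.resize(b,(400,300))]),"c10")
E
```

```text
t 24.02 tcp [0.5449 0.2495 0.2297] x [ 0.002  0.    -1.   ] z [0.994 0.113 0.002] F [ 0.6 -0.   0.3] w 0.496 j [ 0.31 -0.01  1.68 -0.    1.47  0.19]
[328.42499832 127.09737083]
[330.94397788 127.52834336]
```

View pics/c10.png

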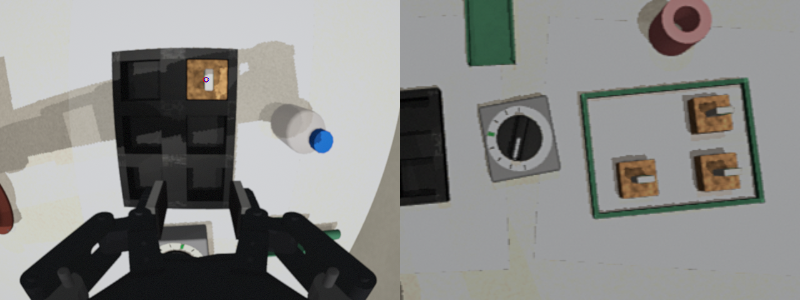

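Request:
{"api": "servo_tool", "payload": {"twist": [[0,0,0],[0,0,0],[0,0,0],[0,0,0],[0,0,0],[0,0,0],[0,0,0],[0,0,0]], "xyz": [[0.3,4,0],[0,3,0],[0,0.2,-3],[0,0,-4],[0,0,-4],[0,0,-4],[0,0,-2],[0,0,0]], "fingers": [0.5,0.5,0.5,0.5,0.5,0.5,0.5,0.5]}}

```text
time: 25.12
tool_pos: [0.547, 0.3189, 0.0573]
tool_rot: [0.705, -0.04, 0.707, 0.039]
contact_force: [-0.2, -0.4, -0.4]
gripper_width: 0.495
```

```bash
python3 - <<'E'
from h import *
s=st(); im=vision.grab_frame("wrist"); save(im,"w11")
E
```

```text
t 25.12 tcp [0.547  0.3189 0.0573] x [-0.002 -0.001 -1.   ] z [ 0.994  0.112 -0.003] F [-0.2 -0.4 -0.4] w 0.495 j [ 0.41  0.23  1.72 -0.    1.19  0.3 ]
```

View pics/w11.png

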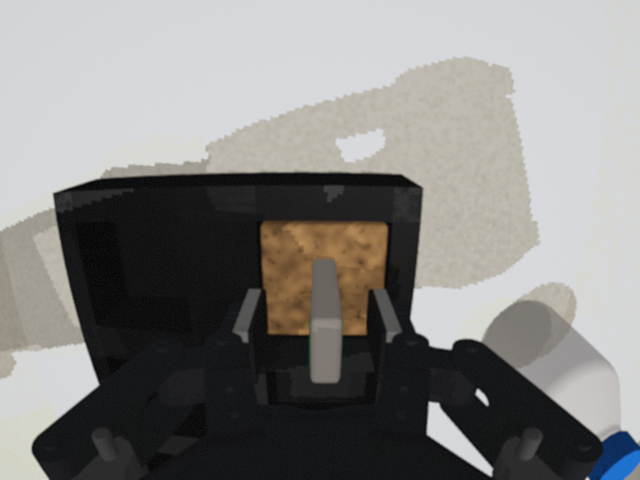

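Request:
{"api": "servo_tool", "payload": {"twist": [[0,0,0],[0,0,0],[0,0,0],[0,0,0],[0,0,0]], "xyz": [[0.1,0.2,0],[0,0,0],[0,0,0],[0,0,0],[0,0,0]], "fingers": [0,0,0,0,0]}}

```text
time: 25.8
tool_pos: [0.5502, 0.3224, 0.0605]
tool_rot: [0.707, -0.039, 0.705, 0.04]
contact_force: [1.7, 1.4, 6.4]
gripper_width: 0.112
```

Request:
{"api": "servo_tool", "payload": {"twist": [[0,0,0],[0,0,0],[0,0,0],[0,0,0],[0,0,0],[0,0,0],[0,0,0],[0,0,0]], "xyz": [[0,0,1],[0,0,2],[0,0,3],[0,0,4],[0,0,4],[0,-2,3],[0.1,-4,0],[0.1,-5.5,0]], "fingers": [0,0,0,0,0,0,0,0]}}

```text
time: 26.8
tool_pos: [0.5501, 0.2062, 0.23]
tool_rot: [0.706, -0.041, 0.706, 0.041]
contact_force: [0.7, 0.0, -2.1]
gripper_width: 0.107
```

Request:
{"api": "servo_tool", "payload": {"twist": [[0,0,0],[0,0,0],[0,0,0],[0,0,0],[0,0,0],[0,0,0],[0,0,0],[0,0,0]], "xyz": [[0.2,-5,0],[0.1,-5,0],[0.2,-5,0],[0.1,-5,0],[0.2,-5,0],[0.1,-5,0],[0.2,-5,0],[0.1,-3.7,0]], "fingers": [0,0,0,0,0,0,0,0]}}

```text
time: 27.8
tool_pos: [0.5619, -0.182, 0.2292]
tool_rot: [0.706, -0.039, 0.706, 0.04]
contact_force: [-0.1, 0.3, -1.2]
gripper_width: 0.111
```

Request:
{"api": "servo_tool", "payload": {"twist": [[0,0,0],[0,0,0],[0,0,0],[0,0,0]], "xyz": [[0,0,-3],[0,0,-4],[0,0,-2],[0,0,0]], "fingers": [0,0,0,0]}}

```text
time: 28.3
tool_pos: [0.5614, -0.1796, 0.1369]
tool_rot: [0.705, -0.039, 0.707, 0.041]
contact_force: [0.6, -0.1, -1.4]
gripper_width: 0.108
```

```bash
python3 - <<'E'
from h import *
s=st(); im=vision.grab_frame("scene"); im2=vision.grab_frame("wrist"); save(np.hstack([cv2.resize(im[150:390,60:380],(400,300)),cv2.resize(im2,(400,300))]),"s12")
E
```

```text
t 28.3 tcp [ 0.5614 -0.1796  0.1369] x [-0.004  0.002 -1.   ] z [ 0.994  0.113 -0.004] F [ 0.6 -0.1 -1.4] w 0.108 j [-0.44  0.05  1.78  0.    1.32 -0.55]
```

View pics/s12.png

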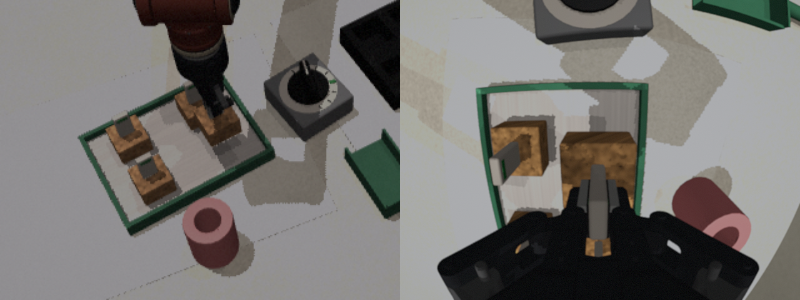

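Clear. Lower (grip 0.0605 → floor at about 0.0697).

Request:
{"api": "servo_tool", "payload": {"twist": [[0,0,0],[0,0,0],[0,0,0],[0,0,0],[0,0,0]], "xyz": [[0,0,-3],[0,0,-2.5],[0,0,-1],[0,0,-0.3],[0,0,0]], "fingers": [0,0,0,0,0]}}

```text
time: 29.02
tool_pos: [0.5636, -0.1808, 0.0717]
tool_rot: [0.707, -0.04, 0.705, 0.04]
contact_force: [-0.9, 0.1, -1.2]
gripper_width: 0.11
```

Request:
{"api": "servo_tool", "payload": {"twist": [[0,0,0],[0,0,0],[0,0,0]], "xyz": [[0,0,-0.15],[0,0,-0.05],[0,0,0]], "fingers": [0,0,0]}}

```text
time: 29.4
tool_pos: [0.5634, -0.1808, 0.0696]
tool_rot: [0.707, -0.04, 0.705, 0.04]
contact_force: [-1.0, -0.0, 4.0]
gripper_width: 0.109
```

Request:
{"api": "servo_tool", "payload": {"twist": [[0,0,0],[0,0,0],[0,0,0],[0,0,0],[0,0,0],[0,0,0],[0,0,0],[0,0,0]], "xyz": [[0,0,0],[0,0,0],[0,0,0],[0,0,1.5],[0,0,4],[0,0,5],[0,0,5],[0,2,0.5]], "fingers": [0.5,0.5,0.5,0.5,0.5,0.5,0.5,0.5]}}

```text
time: 30.4
tool_pos: [0.5653, -0.162, 0.2356]
tool_rot: [0.71, -0.041, 0.702, 0.037]
contact_force: [1.3, 0.8, 0.1]
gripper_width: 0.501
```

Request:
{"api": "servo_tool", "payload": {"twist": [[0,0,0.17],[0,0,0.17],[0,0,0.17],[0,0,0.17],[0,0,0.17],[0,0,0.17],[0,0,0.17],[0,0,0.17]], "xyz": [[0.3,2.5,0],[0.3,2.5,0],[0.3,2.5,0],[0.3,2.5,0],[0.4,2.5,0],[0.4,2.5,0],[0.4,2.2,0],[0.4,2,0]], "fingers": [0.7,0.7,0.7,0.7,0.7,0.7,0.7,0.7]}}

```text
time: 31.4
tool_pos: [0.5902, 0.033, 0.2279]
tool_rot: [0.522, -0.476, 0.523, 0.477]
contact_force: [0.3, -0.1, 0.3]
gripper_width: 0.697
```

```bash
python3 - <<'E'
from h import *
s=st(); im=vision.grab_frame("wrist"); save(im,"w13"); print(wproj(s,[[.5345,-.0068,.05],[.5345,-.0068,.09]]))
t=vision.grab_frame("top"); a=t[200:320,340:540]; save(cv2.resize(a,(800,480)),"t13")
E
```

```text
t 31.4 tcp [0.5902 0.033  0.2279] x [-0.001  0.    -1.   ] z [0.091 0.996 0.   ] F [ 0.3 -0.1  0.3] w 0.697 j [-0.07 -0.02  1.7   0.    1.47 -1.55]
[[266.13040622 152.60910122]
 [259.07450611 156.52526818]]
```

View pics/w13.png

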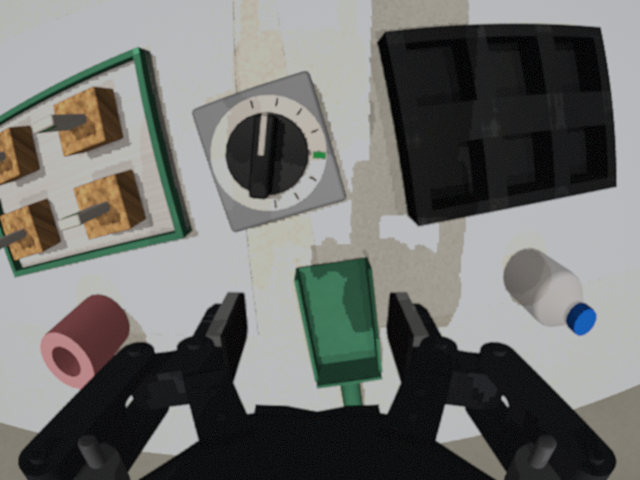

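View pics/t13.png

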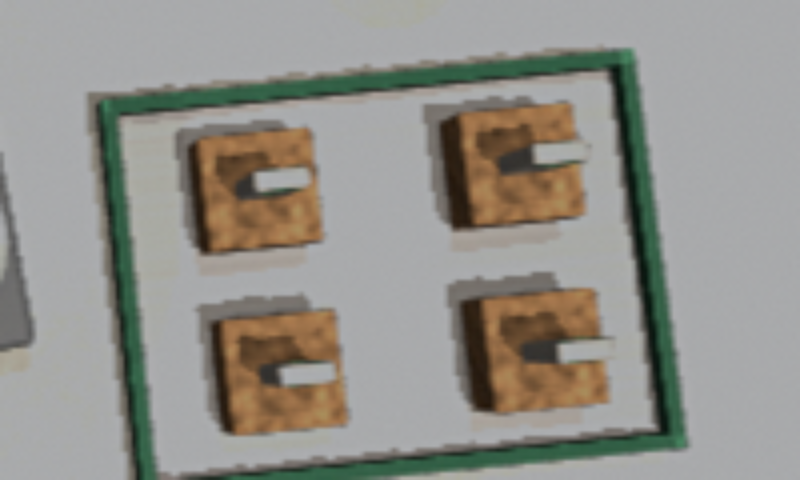

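```bash
python3 - <<'E'
import cv2
im=cv2.imread("pics/w13.png"); cv2.imwrite("pics/w13z.png",cv2.resize(im[60:240,180:360],None,fx=3.3,fy=3.3,interpolation=cv2.INTER_CUBIC))
E
```

```text
(no output)
```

View pics/w13z.png

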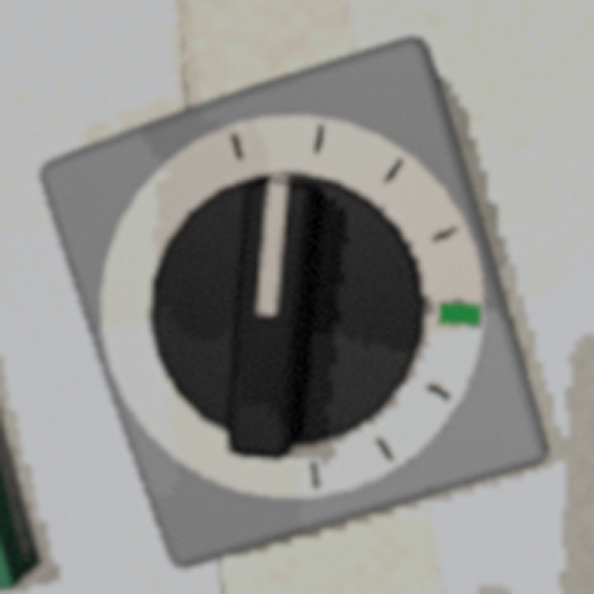

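```bash
cat >> h.py <<'E'
def ang(a): return np.degrees(np.arctan2(a[1],a[0]))
E
python3 - <<'E'
from h import *
s=manip.state()
f=lambda p,z: wpix2plane(s,np.array(p)/3.3+[180,60],z)[:,:2]
c=f([[293,307]],.05); k=f([[287,312]],.059); b=f([[42,168],[420,38],[547,458],[180,565]],.05); p=f([[279,182],[266,316]],.09); g=f([[460,314]],.05)
print(c,k,b.mean(0)); print(b); print("ptr",p,ang(p[0]-p[1])); print("green",g,ang(g[0]-c[0]))
for i in range(4): print(ang(b[(i+1)%4]-b[i]),np.linalg.norm(b[(i+1)%4]-b[i]))
print("top",f([[258,440]],.09))
E
```

```text
[[ 0.53509183 -0.00371404]] [[ 0.53564398 -0.00417151]] [ 0.53517265 -0.00398617]
[[ 0.48879376 -0.06696999]
 [ 0.46844214  0.03614963]
 [ 0.58180879  0.05882922]
 [ 0.60164593 -0.04395352]]
ptr [[ 0.50373048  0.0017081 ]
 [ 0.53401246 -0.00474661]] 167.96727419395455
green [[0.54149135 0.03940141]] 81.55736943625139
101.16437761684173 0.10510873546469744
11.312971376756586 0.1156129791039737
-79.07618719304648 0.10467952902371086
-168.4724874260016 0.11517539232662329
top [[ 0.56262768 -0.01023392]]
```

Request:
{"api": "servo_tool", "payload": {"twist": [[0,0,-0.06],[0,0,-0.055],[0,0,0],[0,0,0],[0,0,0],[0,0,0]], "xyz": [[-2.8,-1.9,0],[-2.7,-1.9,0],[0,0,-3],[0,0,-4],[0,0,-2],[0,0,0]], "fingers": [0.6,0.6,0.6,0.6,0.6,0.6]}}

```text
time: 32.25
tool_pos: [0.5344, -0.0064, 0.1365]
tool_rot: [0.55, -0.443, 0.552, 0.445]
contact_force: [-0.7, 0.3, 0.5]
gripper_width: 0.602
```

```bash
python3 - <<'E'
from h import *
s=st(); im=vision.grab_frame("wrist"); save(im,"w14")
E
```

```text
t 32.25 tcp [ 0.5344 -0.0064  0.1365] x [-0.004  0.    -1.   ] z [ 0.213  0.977 -0.   ] F [-0.7  0.3  0.5] w 0.602 j [-0.15 -0.08  1.91 -0.    1.32 -1.51]
```

View pics/w14.png

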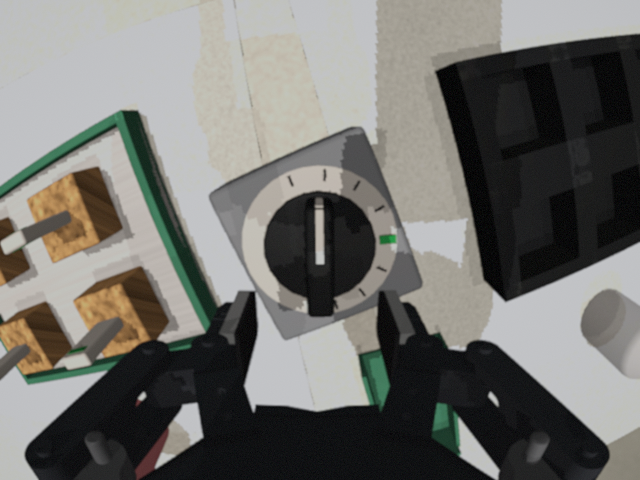

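Request:
{"api": "servo_tool", "payload": {"twist": [[0,0,0],[0,0,0],[0,0,0],[0,0,0],[0,0,0]], "xyz": [[0,0.1,-3],[0,0,-2.5],[0,0,-1.2],[0,0,-0.5],[0,0,0]], "fingers": [0.6,0.6,0.6,0.6,0.6]}}

```text
time: 32.92
tool_pos: [0.5364, -0.0055, 0.0672]
tool_rot: [0.551, -0.444, 0.55, 0.444]
contact_force: [-0.4, -0.8, 0.2]
gripper_width: 0.601
```

```bash
python3 - <<'E'
from h import *
s=st(); im=vision.grab_frame("wrist"); save(im,"w15")
E
```

```text
t 32.92 tcp [ 0.5364 -0.0055  0.0672] x [ 0.001 -0.    -1.   ] z [0.211 0.977 0.   ] F [-0.4 -0.8  0.2] w 0.601 j [-0.15  0.    1.95 -0.    1.18 -1.51]
```

View pics/w15.png

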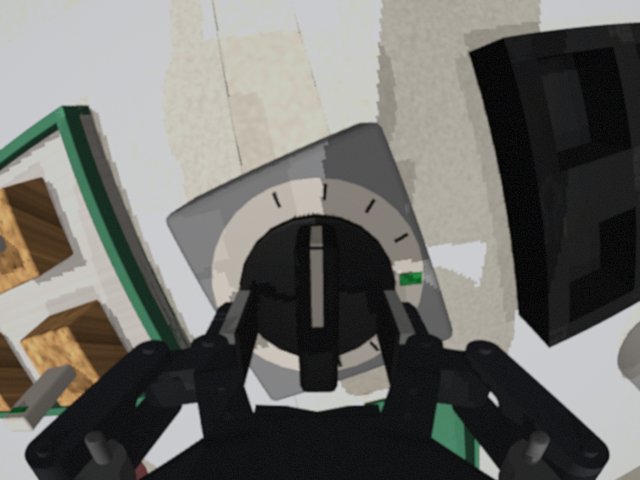

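Request:
{"api": "servo_tool", "payload": {"twist": [[0,0,0],[0,0,0],[0,0,0],[0,0,0],[0,0,0]], "xyz": [[0,0,-0.2],[0,0,0],[0,0,0],[0,0,0],[0,0,0]], "fingers": [0.3,0,0,0,0]}}

```text
time: 33.6
tool_pos: [0.536, -0.0052, 0.0648]
tool_rot: [0.551, -0.444, 0.55, 0.444]
contact_force: [-1.7, 2.8, 4.9]
gripper_width: 0.171
```

Request:
{"api": "servo_tool", "payload": {"twist": [[0,0,-0.05],[0,0,-0.1],[0,0,-0.15],[0,0,-0.15],[0,0,0]], "xyz": [[0,0,0],[0,0,0],[0,0,0],[0,0,0],[0,0,0]], "fingers": [0,0,0,0,0]}}

```text
time: 34.22
tool_pos: [0.5358, -0.0058, 0.0649]
tool_rot: [0.635, -0.31, 0.636, 0.31]
contact_force: [-2.9, -0.5, 6.1]
gripper_width: 0.176
```

Low forces; continue (0.45 done, 1.05 left).

Request:
{"api": "servo_tool", "payload": {"twist": [[0,0,-0.1],[0,0,-0.17],[0,0,-0.17],[0,0,-0.17],[0,0,-0.17],[0,0,-0.15],[0,0,-0.12],[0,0,0]], "xyz": [[0,0,0],[0,0,0],[0,0,0],[0,0,0],[0,0,0],[0,0,0],[0,0,0],[0,0,0]], "fingers": [0,0,0,0,0,0,0,0]}}

```text
time: 35.22
tool_pos: [0.5343, -0.0063, 0.0648]
tool_rot: [0.704, 0.049, 0.707, -0.051]
contact_force: [-7.4, -2.7, 9.5]
gripper_width: 0.174
```

```bash
python3 - <<'E'
from h import *
s=st(); im=vision.grab_frame("top"); save(cv2.resize(im[215:310,270:365],(570,570),interpolation=cv2.INTER_CUBIC),"t16")
E
```

```text
t 35.23 tcp [ 0.5343 -0.0063  0.0648] x [-0.004 -0.002 -1.   ] z [ 0.99  -0.142 -0.004] F [-7.4 -2.7  9.5] w 0.174 j [-0.15  0.01  1.95 -0.    1.19 -0.01]
```

View pics/t16.png

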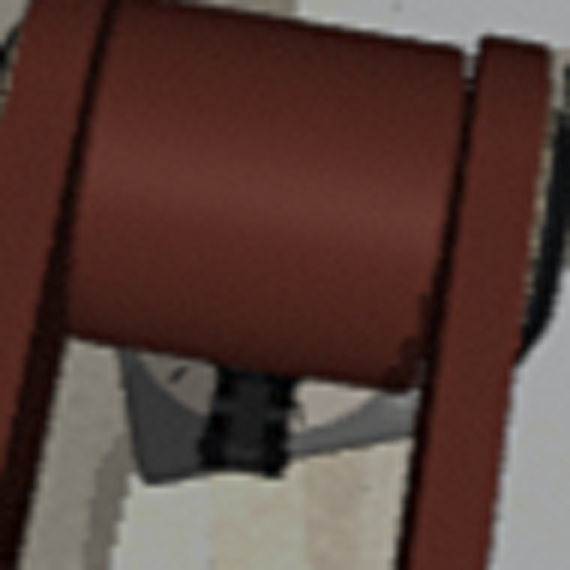

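Request:
{"api": "servo_tool", "payload": {"twist": [[0,0,0],[0,0,0],[0,0,0],[0,0,0],[0,0,0],[0,0,0],[0,0,0],[0,0,0]], "xyz": [[0,0,0],[0,0,0],[0,0,0],[0,0,0.5],[0,0,3],[0,0,4],[0,0,5],[0,0,3]], "fingers": [0.6,0.6,0.6,0.6,0.6,0.6,0.6,0.6]}}

```text
time: 36.28
tool_pos: [0.5367, -0.0055, 0.2229]
tool_rot: [0.707, 0.05, 0.704, -0.05]
contact_force: [-0.3, -0.4, 0.0]
gripper_width: 0.598
```

Request:
{"api": "servo_tool", "payload": {"twist": [[0,0,0],[0,0,0],[0,0,0],[0,0,0]], "xyz": [[0,-4,0],[0,-5,0],[0,-3,0],[0,0,0]], "fingers": [0.6,0.6,0.6,0.6]}}

```text
time: 36.78
tool_pos: [0.5356, -0.127, 0.2196]
tool_rot: [0.705, 0.051, 0.705, -0.051]
contact_force: [0.8, 0.2, -0.6]
gripper_width: 0.597
```

```bash
python3 - <<'E'
from h import *
s=st(); im=vision.grab_frame("wrist"); save(im,"w17"); np.save("s17.npy",s,allow_pickle=True)
p=wproj(s,[[.5353,-.005,.05]])[0]; print(p); x,y=[int(v) for v in p]; y0=max(0,y-90);x0=max(0,x-90); print(x0,y0)
save(cv2.resize(im[y0:y0+180,x0:x0+180],None,fx=3.3,fy=3.3,interpolation=cv2.INTER_CUBIC),"w17z")
E
```

```text
t 36.77 tcp [ 0.5356 -0.127   0.2196] x [ 0. -0. -1.] z [ 0.99  -0.145  0.   ] F [ 0.8  0.2 -0.6] w 0.597 j [-0.37 -0.12  1.8  -0.    1.46 -0.22]
[293.64523594  70.5974079 ]
203 0
```

View pics/w17z.png

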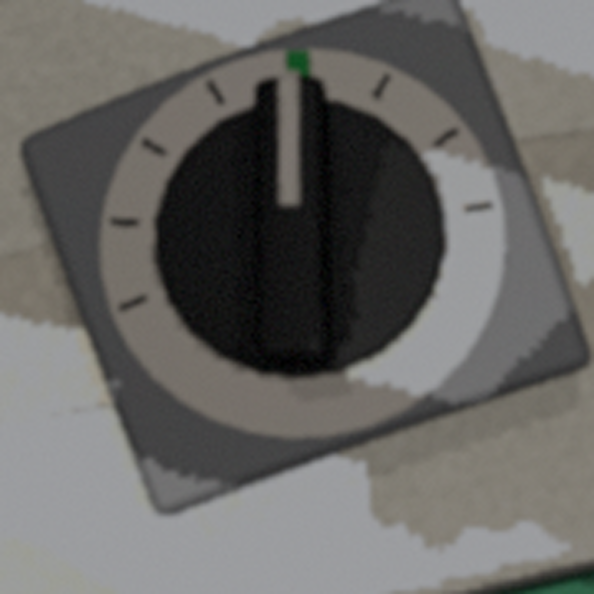

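```bash
python3 - <<'E'
from h import *
s=manip.state()
f=lambda p,z: wpix2plane(s,np.array(p)/3.3+[203,0],z)[:,:2]
c=f([[302.5,242.5]],.05)[0]; g=f([[298,63]],.05)[0]; p=f([[289,80],[289,205]],.09); e=f([[294,355]],.09)[0]
print(c,g,ang(g-c),p,ang(p[0]-p[1]),ang(p[0]-e))
b=f([[22,143],[160,513],[588,358]],.05); print(ang(b[0]-b[1]),ang(b[2]-b[1]))
im=vision.grab_frame("top"); save(cv2.resize(im[215:310,270:365],(570,570),interpolation=cv2.INTER_CUBIC),"t18")
im=vision.grab_frame("scene"); save(im,"s18")
E
```

```text
[ 0.5356409 -0.0063144] [0.54130096 0.04124477] 83.21309447520217 [[ 0.53953674  0.02554232]
 [ 0.53543653 -0.00330184]] 81.9095864399003 82.74752103106859
101.35116417276151 11.874438001951063
```

View pics/t18.png

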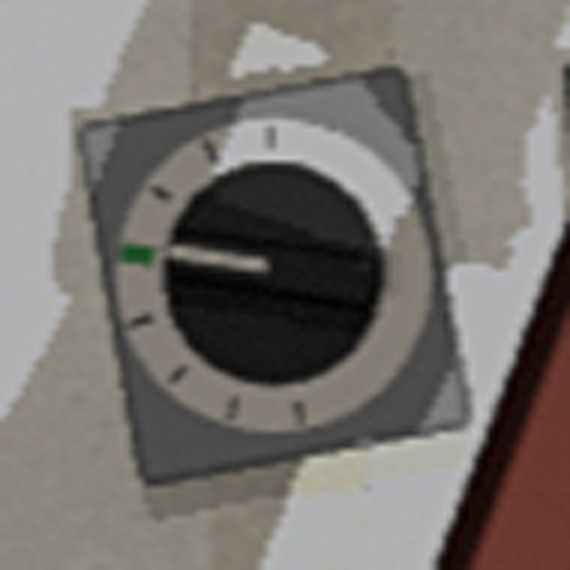

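View pics/s18.png

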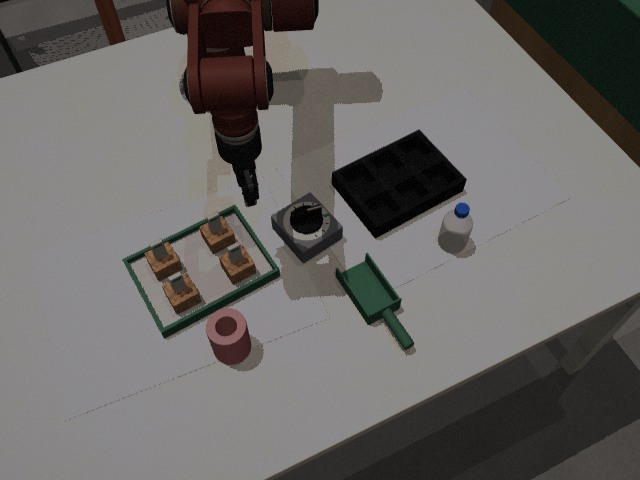

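```bash
python3 - <<'E'
from h import *
im=vision.grab_frame("scene"); save(im[180:350,100:300],"s19")
print(job.job_done()); st()
E
```

```text
the job is handed in; nothing more can be done
None
the job is handed in; nothing more can be done
```

View pics/s19.png

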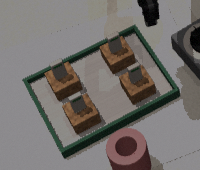

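The job is handed in, after about 37 s of the 210 s. I lifted all four blocks out of the tray by their labels and stood them on the propagator floor. After that I turned the dial about 1.5 rad clockwise.

- **Blocks:** the last pictures show all four upright inside the rim. By the positions I released them at, the gaps are about 36 mm one way and 70 mm the other. None appeared to have been knocked aside.
- **Dial:** the wrist camera put the pointer at about 82–83° and the green mark at about 82–83°, so they agree to roughly 1°. The top view also shows the pointer aimed at the green mark.
- **Other things:** the bottle, roll and scoop look unmoved in the pictures. The gripper was open and touching nothing at hand-in.
- **Disagreement:** the first top-camera reading of the dial's start angle was about 6° off the wrist camera's. I used the wrist reading, and the check after turning confirmed it.

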